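Lids from the pile back onto their dishes

ROBOT

A 6-joint arm with a two-finger parallel gripper is mounted at the origin on a cart in front of the work surface, level with it; the furniture and walls round the work are solid. World frame = base frame: x ahead of the robot, y to its left, z up, the work surface at z = 0. Lengths are in m, angles in degrees, forces in N, time in s.
With the tool pointing down it reaches from about 0.35 to 0.875 m from the base axis. Payload 4.2 kg.
Tool frame: the origin (TCP) lies where the fingers leave the gripper's body, on its centre line; the fingertips stand 70 mm ahead of it and the grasp point (between the pads) lies 51 mm ahead of it; z points along the fingers, y is the direction in which the jaws open and shut (so a half turn about z gives the same grasp; the last joint's range is limited). The gripper opens to 87 mm and grips with 3 to 60 N. Pads are 19 mm wide; open, the fingers measure 117 mm over their backs; the gripper's body (75 mm by 190 mm) begins 51 mm behind the grasp point.
Start: joints at [-56.86, 22.042, 0.453, 0, -68.411, -14.817], TCP at [0.197, -0.593, 0.292] pointing down, gripper open.
Joint ranges: [-179.83, 179.83], [-69.29, 118.12], [-61.27, 80.66], [-181.25, 117.63], [-171.15, -9.14], [-177.46, 177.46]. Speed limits (degrees/s): [159.86, 159.86, 180, 180, 180, 180].

INTERFACE

Orientations are given as a 3x3 rotation matrix whose columns are the frame's x, y, z axes.
In Python, from station import sense, capture, camera_model, finish_job gives the robot as it stands.
- The arm moves only by the shell command python3 -m inch 'ROWS'. ROWS is JSON, a list of rows, each an object with "hand": the closure, from 0 (fully open) to 1 (shut); "slide": the shift along the world's x, y, z in cm, a list of three; "yaw": the turn about the world's z in rad. A call has 1 to 10 rows; each row is the pose to reach, as a shift and turn from the pose commanded when the call began; what a row does not reach only later rows make up. A row lasts 1/8 s, in which the tool goes at most 62.5 mm and 10.7 degrees, less where a joint would pass 70% of its speed; a pose out of reach is approached as far as the arm can. A call with a gripper value outside its range is refused whole. The fingers move at their own pace and stop on an object; the grip force is fixed at half the most. Time passes only in rows, so rows that repeat a pose let the fingers close. It gives the time, the measured TCP pose, the force and the opening at its end, in the units of the state.
- sense(): the state, without advancing time (a new reading comes with each control period).
- capture(name): name is "side" or "top"; returns the picture (480x640x3 uint8, blue, green, red); there is no depth.
- camera_model(name): a dict with "mtx" (3x3 intrinsics, pixels), "xyz" and "orientation" of the camera in the world. Camera axes: x right, y up, looking along -z (the intrinsics and any distortion apply to the point x, -y, -z); pixel columns grow to the right and rows downward; lengths in m; the calibration is good to about 2 mm. A picture is of the moment at which its call begins. camera_model takes no time and is no camera call.
- finish_job(): hands the job in, once; it reports no verdict.
The state is a dict: "time_s": time; "joints": joint angles; "joint_velocities": joint speeds; "effort": joint torques, N m; "tcp_pos": TCP position; "ee_rot": TCP orientation; "wrist_force": force on the tool from outside, world axes, zero at the start; "moment": the same for the moment, N m; "gripper_width": opening from 0.0 (shut) to 1.0 (fully open).
Only numpy, scipy, OpenCV 4.12 (cv2) and the standard library are available. Lean on these libraries where they do the work, as an engineer would, in place of code of your own. Each camera call takes 0.05 s, during which the arm holds its last target. There are 200 camera calls.

TASK

The washed wooden lids are piled up on the worktop. Take the pile apart from the top, lifting each lid clear without dragging the ones beneath it, and put each lid on the one dish of its own shape and size: centred, turned to match the dish, and lying flat on the rim with its plug inside. Leave the tea tin and the salt mill where they stand.

Things in the scene. Friction and masses are not known exactly. Their poses are not given: they have to be found in the camera images.
- lid_oblong_mid (a point): Oblong brown wooden lid: board 128 x 62 mm, 12 mm thick, with a grey plug 98 x 32 mm and 6 mm high under its middle; about 90 g. Bottom lid of the pile: its plug stands on the worktop. The point is the middle of the wooden board, 6 mm below its top and 6 mm above its underside (12 mm above the underside of the plug). x along its length, y across it, z up.
- lid_square_mid (a point): Square brown wooden lid: board 66 x 66 mm, 12 mm thick, with a grey plug 36 x 36 mm and 6 mm high under its middle; about 70 g. Lies on the oblong lid, its plug on that lid's board. The point is the middle of the wooden board, 6 mm below its top and 6 mm above its underside (12 mm above the underside of the plug). x and y square to its edges, z up.
- lid_round_mid (a point): Large round brown wooden lid: board 62 mm in diameter, 12 mm thick, with a round grey plug 32 mm in diameter and 6 mm high under its middle; about 60 g. Lies on the square lid. The point is the middle of the wooden board, 6 mm below its top and 6 mm above its underside (12 mm above the underside of the plug). z up.
- lid_small_mid (a point): Small round brown wooden lid: board 46 mm in diameter, 12 mm thick, with a round grey plug 18 mm in diameter and 6 mm high under its middle; about 40 g. Top of the pile, on the large round lid. The point is the middle of the wooden board, 6 mm below its top and 6 mm above its underside (12 mm above the underside of the plug). z up.
- dish_oblong: White stoneware dish, fixed to the worktop, open at the top, 50 mm high; the origin is the centre of its underside, z up. Oblong, outside 122 x 56 mm, inside 113 x 47 mm; x along its length. With its lid seated, the lid's point is 56 mm above the origin.
- dish_square: White stoneware dish, fixed to the worktop, open at the top, 50 mm high; the origin is the centre of its underside, z up. Square, outside 60 x 60 mm, inside 51 x 51 mm; x and y square to its walls. With its lid seated, the lid's point is 56 mm above the origin.
- dish_round: White stoneware dish, fixed to the worktop, open at the top, 50 mm high; the origin is the centre of its underside, z up. Larger round one, outside 56 mm, inside 47 mm in diameter. With its lid seated, the lid's point is 56 mm above the origin.
- dish_small: White stoneware dish, fixed to the worktop, open at the top, 50 mm high; the origin is the centre of its underside, z up. Smaller round one, outside 41 mm, inside 33 mm in diameter. With its lid seated, the lid's point is 56 mm above the origin.
- tea_tin: Bystander: blue tin with a lid, 64 x 90 x 62 mm high, right of the middle, towards the back; origin at the centre of its underside, z up.
- mill: Bystander: clear salt mill with a grey top, 44 mm in diameter, 90 mm high, at the left rear; origin at the centre of its underside, z up. Other fixed clutter stands about: two tealights (one on a cork mat, 24 mm high in all) among the dishes, jars and a kettle behind; a wall cabinet hangs over the worktop from x = 0.58 m on, its underside 0.44 m up: draw the arm in on long swings.
Not all that is in view belongs to the job. What is shaped like the part that bears lid_round_mid but red is not meant.

How it is judged:
By the outcome, as a careful person would: the job done as asked, in the order asked, and still so for the second after the job is handed in, with the robot touching nothing.
It also fails if it takes over 112 s, if anything falls off the work surface, if the arm or the gripper's body presses on something with over 40 N, if the wrist force passes 120 N, or if a joint passes its speed limit or range.

## Working session

There is one attempt and no reset: what is moved stays moved. The work goes in short steps, Python scripts to look and compute and a shell command to move; the robot and the scene stay as the last step left them, time stands still between calls to the robot, and variables do not carry over. Pictures are saved under pics/ and viewed, about 12 in all and at most 16, crops included, and the job is handed in when it is done.

```bash
mkdir -p pics; ls
python3 - <<'E'
from station import *
import cv2
s=sense();print(s)
for n in("side","top"):
    im=capture(n);cv2.imwrite(f"pics/{n}0.png",im);print(n,camera_model(n))
E
```

```text
pics
{'time_s': 0.0, 'joints': array([-5.68604388e+01,  2.20887603e+01,  3.80679139e-01, -3.01316542e-02,
       -6.84122620e+01, -1.48185154e+01]), 'joint_velocities': array([-0.03688578,  0.02514059, -0.13746601, -0.13304314,  0.05765144,
       -0.07346724]), 'effort': array([-2.58158880e-04, -3.90661597e+01,  1.87407428e+01,  4.21998605e+00,
        1.10066874e-02, -2.10682438e-04]), 'tcp_pos': array([ 0.19636668, -0.5928697 ,  0.29118372]), 'ee_rot': array([[-9.49371020e-01, -3.14156205e-01, -7.38745494e-04],
       [-3.14157067e-01,  9.49368860e-01,  2.02602871e-03],
       [ 6.48524774e-05,  2.15553506e-03, -9.99997675e-01]]), 'wrist_force': array([ 0.10963971,  0.20472501, -0.53357514]), 'moment': array([-0.02547127,  0.01131908, -0.02132464]), 'gripper_width': 1.0026818112237923}
side {'mtx': array([[462.73402354,   0.        , 323.22834913],
       [  0.        , 462.73402354, 235.7796002 ],
       [  0.        ,   0.        ,   1.        ]]), 'xyz': array([ 0.32635207, -0.89794659,  0.50692492]), 'orientation': array([[ 0.97278064,  0.10073505, -0.20868703],
       [-0.23142639,  0.46825607, -0.85274737],
       [ 0.01181743,  0.87783182,  0.47882319]])}
top {'mtx': array([[533.20807262,   0.        , 319.00830589],
       [  0.        , 533.20807262, 239.26046413],
       [  0.        ,   0.        ,   1.        ]]), 'xyz': array([ 0.36023598, -0.09114857,  1.40753695]), 'orientation': array([[ 0.00247367,  0.99248161, -0.12236883],
       [-0.99991381,  0.00403268,  0.01249426],
       [ 0.01289379,  0.12232738,  0.99240605]])}
```

View pics/top0.png

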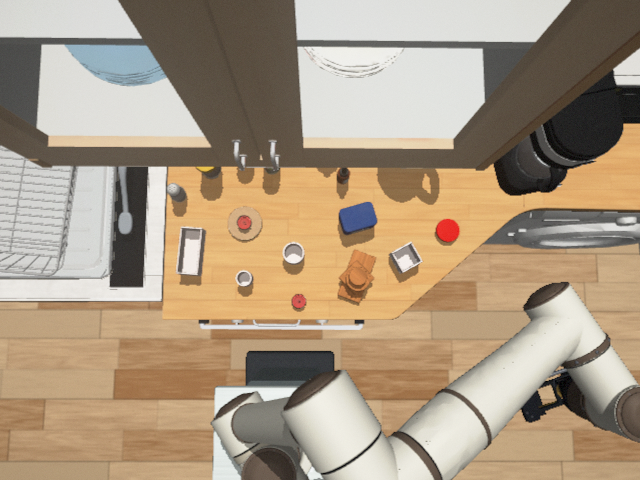

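View pics/side0.png

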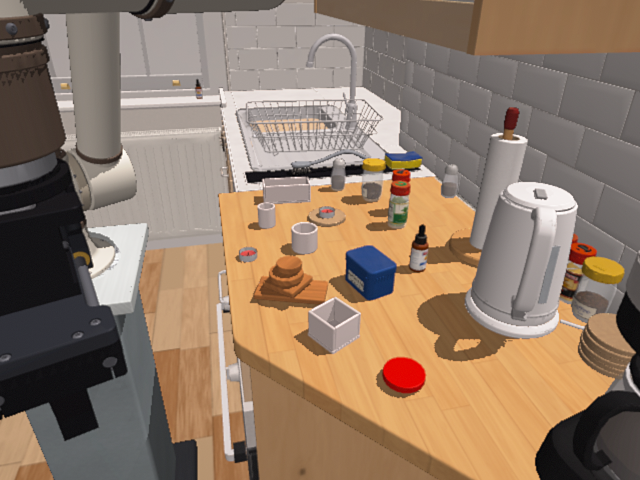

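Run:
```python
import cv2,numpy as np
im=cv2.imread("pics/top0.png");sd=cv2.imread("pics/side0.png")
def crop(im,x,y,w,h,k):
    c=cv2.resize(im[y:y+h,x:x+w],None,fx=k,fy=k,interpolation=cv2.INTER_CUBIC)
    for i in range(0,w,10):
        cv2.line(c,(i*k,0),(i*k,6),(0,255,0),1);cv2.putText(c,str(x+i),(i*k,16),0,.35,(0,255,0),1)
    for i in range(0,h,10):
        cv2.line(c,(0,i*k),(6,i*k),(0,255,0),1);cv2.putText(c,str(y+i),(8,i*k+4),0,.35,(0,255,0),1)
    return c
a=np.hstack([crop(im,330,240,50,70,8),crop(sd,245,245,50,70,8)])
a=np.hstack([crop(im,335,245,45,60,8),crop(sd,250,250,80,60,5)[:300].copy() if 0 else cv2.copyMakeBorder(crop(sd,250,250,84,60,5),0,180,0,0,0)])
cv2.imwrite("pics/pile.png",a)
b=np.vstack([np.hstack([crop(im,170,220,50,50,8),crop(im,270,230,50,50,8)]),np.hstack([crop(im,220,255,50,37,8),crop(im,380,238,50,37,8)])])
cv2.imwrite("pics/dish.png",b[:600])
```

```text
(no output)
```

View pics/pile.png

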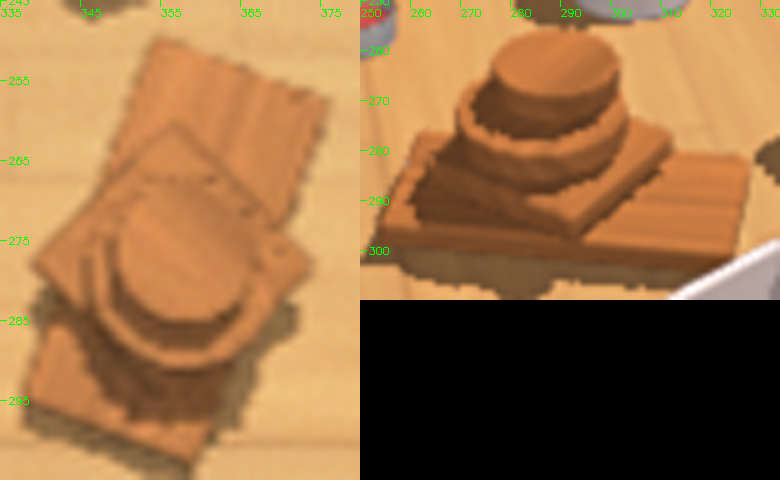

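View pics/dish.png

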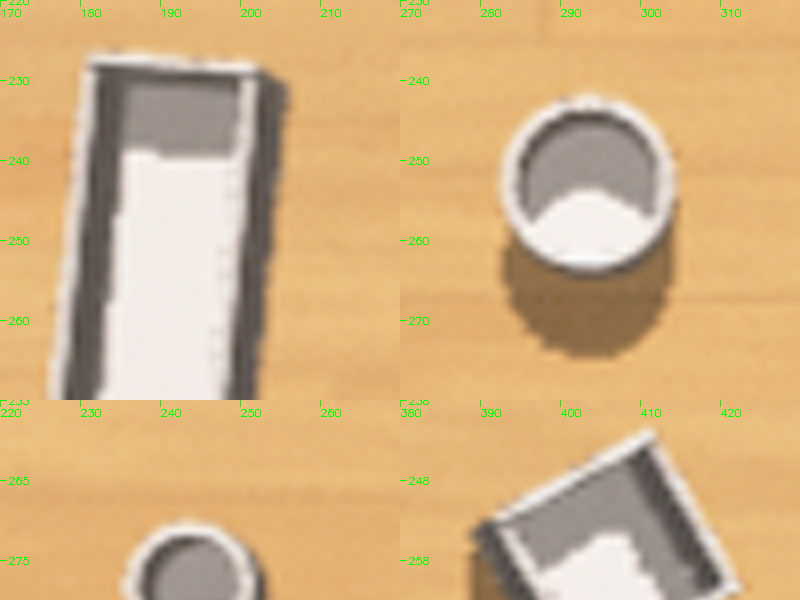

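```bash
cat > h.py <<'E'
import numpy as np,cv2
from scipy.optimize import minimize
from station import *
CM={n:camera_model(n) for n in("top","side")}
def proj(n,P):
    c=CM[n];q=(np.atleast_2d(P)-c["xyz"])@c["orientation"];q=q*[1,-1,-1]
    u=q@c["mtx"].T;return u[:,:2]/u[:,2:]
def ray(n,px,z):
    c=CM[n];px=np.atleast_2d(px);d=np.c_[px,np.ones(len(px))]@np.linalg.inv(c["mtx"]).T*[1,-1,-1]@c["orientation"].T
    return c["xyz"]+d*((z-c["xyz"][2])/d[:,2])[:,None]
def outline(kind,L,W):
    if kind=="round": t=np.linspace(0,2*np.pi,60);return np.c_[np.cos(t)*L/2,np.sin(t)*W/2]
    return np.array([[1,1],[1,-1],[-1,-1],[-1,1]])*[L/2,W/2]
def solid(kind,L,W,z0,z1,p):
    o=outline(kind,L,W);c,s=np.cos(p[2]),np.sin(p[2]);o=o@[[c,s],[-s,c]]+p[:2]
    return np.vstack([np.c_[o,np.full(len(o),z)] for z in(z0,z1)])
K=16
def hullmask(n,P,x0,y0,w,h):
    q=(proj(n,P)-[x0,y0]+.5)*K;m=np.zeros((h*K,w*K),np.uint8)
    cv2.fillConvexPoly(m,cv2.convexHull(np.round(q).astype(np.int32)),255)
    return cv2.resize(m,(w,h),interpolation=cv2.INTER_AREA)/255.
def go(p):  # p: TCP target xyz
    s=sense();return np.round((np.array(p)-s["tcp_pos"])*100,2)
def jaw(): r=sense()["ee_rot"];return np.degrees(np.arctan2(r[1,1],r[0,1]))
DZ=.05
D={"oblong":("rect",.122,.056),"square":("rect",.06,.06),"round":("round",.056,.056),"small":("round",.041,.041)}
E
python3 - <<'E'
from h import *
seeds={"oblong":((190,251),(287,190)),"square":((405,257),(334,324)),"round":((293,253),(304,238)),"small":((244,279),(267,215))}
for n in seeds:
    k,L,W=D[n]
    for cam in("top","side"):
        im=cv2.imread(f"pics/{cam}0.png");hsv=cv2.cvtColor(im,cv2.COLOR_BGR2HSV)
        sat=(hsv[...,1]<70).astype(np.uint8)
        lab=cv2.connectedComponents(sat)[1]
        px=seeds[n][cam=="side"];
        r=45 if cam=="top" else 50;x0,y0=px[0]-r,px[1]-r
        sub=lab[y0:y0+2*r,x0:x0+2*r];c=lab[px[1]-3:px[1]+4,px[0]-3:px[0]+4];c=c[c>0]
        M=(sub==np.bincount(c).argmax())
        M=cv2.morphologyEx(M.astype(np.uint8),cv2.MORPH_CLOSE,np.ones((9,9)))
        p0=ray(cam,px,.025)[0,:2]
        best=None
        for a in ([0] if k=="round" else np.radians([-75,-50,-25,0,25,50,75,90])):
            f=lambda q:np.abs(hullmask(cam,solid(k,L,W,0,DZ,q),x0,y0,2*r,2*r)-M).sum()
            s0=np.array([*p0,a]);sx=s0+np.vstack([np.zeros(3),np.diag([.01,.01,.2])])
            R=minimize(f,s0,method="Nelder-Mead",options=dict(initial_simplex=sx,xatol=1e-5,fatol=.01))
            if best is None or R.fun<best.fun:best=R
        print(n,cam,M.sum(),np.round(best.x[:2]*1000,1),round(np.degrees(best.x[2]),1),best.fun)
t=lambda u,v:(335+(u+.5)/8-.5,245+(v+.5)/8-.5)
s=lambda u,v:(250+(u+.5)/5-.5,250+(v+.5)/5-.5)
P=lambda n,pts,z:print(n,np.round(1000*ray("top",[t(*p) for p in pts],z)[:,:2],1).tolist())
P("small",[(191,250)],.072);P("sq T,L,R",[(175,122),(32,265),(315,265)],.036)
P("obl",[(155,38),(330,98),(22,400),(190,462)],.018)
print("small side",ray("side",[s(196,65)],.072)*1000)
print(jaw())
E
```

```text
oblong top 1216 [498.7 225.2] -3.9 52.32941176470588
oblong side 5968 [498.5 234.8] 4.2 4742.698039215687
square top 611 [ 484.1 -333. ] 119.5 31.20392156862745
square side 2117 [ 483.9 -331.8] 28.4 75.10588235294118
round top 384 [494.6 -41.3] 6.8 28.16470588235294
round side 745 [494.8 -37.5] 2.8 41.11764705882353
small top 228 [428.8  85.5] -0.4 19.04313725490196
small side 3779 [429.1  92.5] -0.9 3383.478431372549
small [[433.1, -207.0]]
sq T,L,R [[476.3, -205.2], [430.0, -158.9], [430.3, -250.0]]
obl [[505.4, -200.3], [485.9, -257.5], [387.2, -156.5], [367.4, -210.9]]
small side [[ 433.30121472 -207.07189526   72.        ]]
108.31386344903588
```

```bash
python3 -m inch '[{"hand":0,"slide":[4,5,0],"yaw":0},{"hand":0,"slide":[8,11,0],"yaw":0},{"hand":0,"slide":[12,17,0],"yaw":0},{"hand":0,"slide":[16,24,-2],"yaw":0},{"hand":0,"slide":[20,31,-4],"yaw":0},{"hand":0,"slide":[23,37,-7],"yaw":0},{"hand":0,"slide":[23.66,38.6,-9],"yaw":0},{"hand":0,"slide":[23.66,38.6,-9],"yaw":0},{"hand":0,"slide":[23.66,38.6,-9],"yaw":0}]'
python3 -c "
from h import *
print(go([.433,-.207,.128]),jaw(),sense()['joints'])"
```

```text
time_s: 1.23
tcp_pos: [0.433, -0.2057, 0.2009]
ee_rot: [[-0.948, -0.318, -0.003], [-0.318, 0.948, 0.001], [0.003, 0.002, -1.0]]
wrist_force: [-0.1, -0.6, -0.0]
gripper_width: 1.003
[-0.   -0.13 -7.29] 108.5189761280908 [-5.94439809e+00  1.33871064e+01 -2.68388648e+01 -1.88835149e-02
 -4.99664083e+01 -6.55243179e+01]
```

```bash
python3 -m inch '[{"hand":0,"slide":[0,0,-3],"yaw":0},{"hand":0,"slide":[0,0,-5.5],"yaw":0},{"hand":0,"slide":[0,0,-6.8],"yaw":0},{"hand":0,"slide":[0,0,-7.25],"yaw":0},{"hand":0,"slide":[0,0,-7.25],"yaw":0}]'
python3 - <<'E'
from h import *
print(go([.433,-.207,.128]))
a=capture("side");b=capture("top")
x=cv2.resize(a[200:340,220:360],None,fx=4,fy=4,interpolation=2);cv2.imwrite("pics/g1.png",x)
E
```

```text
time_s: 1.85
tcp_pos: [0.4334, -0.2077, 0.1302]
ee_rot: [[-0.949, -0.314, 0.001], [-0.314, 0.949, -0.0], [-0.001, -0.0, -1.0]]
wrist_force: [1.8, 0.5, 0.4]
gripper_width: 1.002
[-0.04  0.07 -0.22]
```

View pics/g1.png

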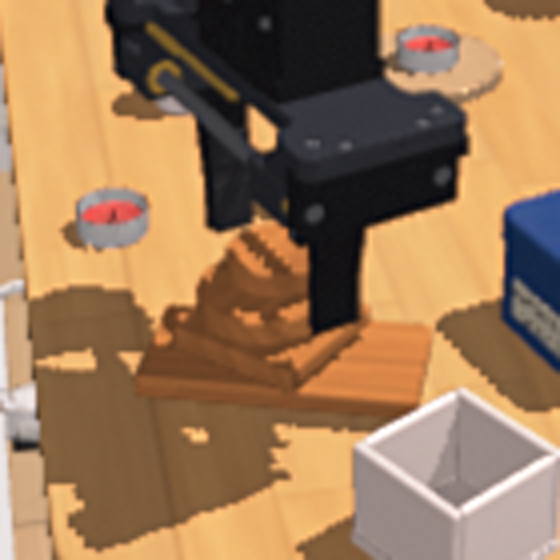

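```bash
python3 -m inch '[{"hand":0.3,"slide":[0,0,0],"yaw":0},{"hand":0.4,"slide":[0,0,0],"yaw":0},{"hand":0.5,"slide":[0,0,0],"yaw":0},{"hand":0.8,"slide":[0,0,0],"yaw":0},{"hand":0.8,"slide":[0,0,0],"yaw":0},{"hand":0.8,"slide":[0,0,0],"yaw":0}]'; python3 -c "
from h import *
print(sense()['tcp_pos'])"
```

```text
time_s: 2.7
tcp_pos: [0.4331, -0.2072, 0.1297]
ee_rot: [[-0.949, -0.314, -0.0], [-0.314, 0.949, 0.0], [0.0, 0.0, -1.0]]
wrist_force: [-0.9, 0.4, -0.5]
gripper_width: 0.517
[ 0.43305709 -0.20722935  0.12973131]
```

```bash
python3 -m inch '[{"hand":0.8,"slide":[0,0,1],"yaw":0},{"hand":0.8,"slide":[0,0,3],"yaw":0},{"hand":0.8,"slide":[0,0,6],"yaw":0},{"hand":0.8,"slide":[0,4,7],"yaw":0},{"hand":0.8,"slide":[0,9,7],"yaw":0},{"hand":0.8,"slide":[0,14,7],"yaw":0},{"hand":0.8,"slide":[0,19,7],"yaw":0},{"hand":0.8,"slide":[0,24,7],"yaw":0},{"hand":0.8,"slide":[-0.43,28,6],"yaw":0},{"hand":0.8,"slide":[-0.43,29.3,4],"yaw":0}]'; python3 -m inch '[{"hand":0.8,"slide":[0,0,0],"yaw":0},{"hand":0.8,"slide":[0,0,-2],"yaw":0},{"hand":0.8,"slide":[0,0,-3],"yaw":0},{"hand":0.8,"slide":[0,0,-3],"yaw":0}]'
python3 - <<'E'
from h import *
print(go([.4288,.0855,.1197]),sense()['gripper_width'])
b=capture("side");t=capture("top")
x=np.hstack([cv2.resize(a,(400,400),interpolation=2) for a in(b[150:250,210:310],t[220:320,210:310])]);cv2.imwrite("pics/p1.png",x)
E
```

```text
time_s: 3.95
tcp_pos: [0.4294, 0.0881, 0.1709]
ee_rot: [[-0.948, -0.318, 0.004], [-0.318, 0.948, 0.002], [-0.004, 0.001, -1.0]]
wrist_force: [0.5, -0.5, -0.9]
gripper_width: 0.52
time_s: 4.45
tcp_pos: [0.4287, 0.085, 0.1397]
ee_rot: [[-0.95, -0.314, -0.001], [-0.314, 0.95, -0.001], [0.001, -0.0, -1.0]]
wrist_force: [-0.1, 0.1, -0.3]
gripper_width: 0.522
[ 0.01  0.05 -2.  ] 0.5219076665854184
```

View pics/p1.png

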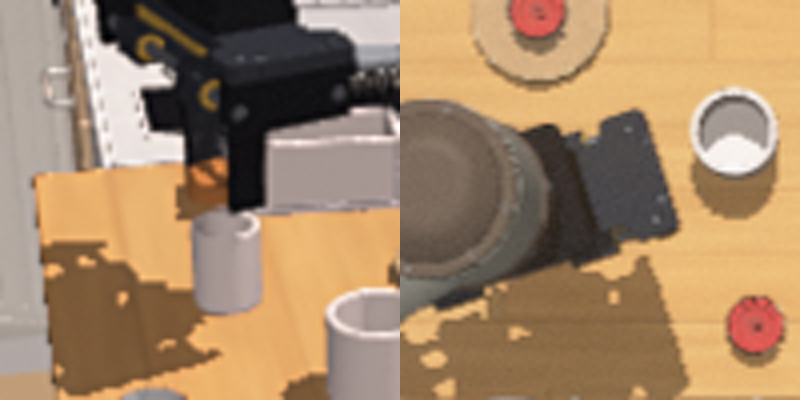

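```bash
python3 -m inch '[{"hand":0.8,"slide":[0,0.05,-1],"yaw":0},{"hand":0.8,"slide":[0,0.05,-1.6],"yaw":0},{"hand":0.8,"slide":[0,0.05,-1.8],"yaw":0},{"hand":0.8,"slide":[0,0.05,-1.9],"yaw":0},{"hand":0.8,"slide":[0,0.05,-1.9],"yaw":0}]'; python3 -m inch '[{"hand":0.4,"slide":[0,0,0],"yaw":0},{"hand":0.3,"slide":[0,0,0],"yaw":0},{"hand":0.2,"slide":[0,0,0],"yaw":0},{"hand":0.2,"slide":[0,0,0],"yaw":0},{"hand":0.1,"slide":[0,0,1],"yaw":0},{"hand":0,"slide":[0,0,4],"yaw":0},{"hand":0,"slide":[0,-5,7],"yaw":0},{"hand":0,"slide":[0,-10,7],"yaw":0},{"hand":0,"slide":[-8,-10,8],"yaw":0},{"hand":0,"slide":[-8,-10,8],"yaw":0}]'
python3 - <<'E'
from h import *
b=capture("side");t=capture("top");cv2.imwrite("pics/t2.png",t);cv2.imwrite("pics/s2.png",b)
x=np.hstack([cv2.resize(t[250:310,325:385],(400,400),interpolation=2),cv2.resize(t[250:310,215:275],(400,400),interpolation=2)])
y=np.hstack([cv2.resize(b[250:310,245:345],(400,200),interpolation=2),cv2.resize(b[190:240,230:330],(400,200),interpolation=2)])
cv2.imwrite("pics/p2.png",np.vstack([x,y]))
E
```

```text
time_s: 5.18
tcp_pos: [0.4289, 0.0863, 0.1208]
ee_rot: [[-0.949, -0.314, 0.0], [-0.314, 0.949, 0.0], [-0.0, -0.0, -1.0]]
wrist_force: [-0.4, -0.7, 0.4]
gripper_width: 0.522
time_s: 6.42
tcp_pos: [0.3458, -0.0155, 0.2008]
ee_rot: [[-0.95, -0.311, -0.002], [-0.311, 0.95, 0.0], [0.001, 0.0, -1.0]]
wrist_force: [0.9, -0.5, 0.3]
gripper_width: 0.997
```

View pics/p2.png

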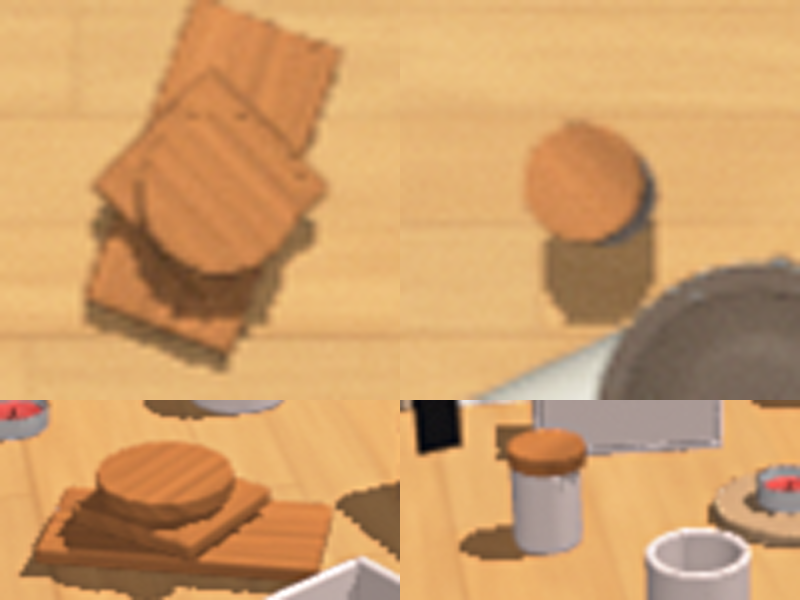

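Run:
```python
from h import *
f=lambda u,v,x0,y0,k:(x0+(u+.5)/k-.5,y0+(v+.5)/k-.5)
R=lambda c,p,z:np.round(ray(c,p,z)*1000,1)
k=400/60
print("small",R("top",f(184,182,215,250,k),.062),R("side",f(147,48,230,190,4),.062))
print("round",R("top",f(218,194,325,250,k),.054),R("side",f(165.5,77,245,250,4),.054))
for n,x0,y0,kk,c in(("top",325,250,k,"round"),("side",245,250,4,"round")):
    q=proj(n,solid("round",.062,.062,.054,.054,[.433,-.206,0]));q=(q-[x0,y0]+.5)*kk-.5;print(n,q.min(0),q.max(0))
```

```text
small [[430.  85.  62.]] [[429.8  82.7  62. ]]
round [[ 426.8 -205.5   54. ]] [[ 429.2 -198.5   54. ]]
top [137.80182781  96.36131274] [300.41562048 259.235771  ]
side [107.0382125   48.35996632] [245.83098979 123.91001523]
```

```bash
python3 -m inch '[{"hand":0,"slide":[2,-5,0],"yaw":0},{"hand":0,"slide":[4,-10,0],"yaw":0},{"hand":0,"slide":[6,-14,0],"yaw":0},{"hand":0,"slide":[8.1,-18.8,-1],"yaw":0},{"hand":0,"slide":[8.1,-18.8,-3],"yaw":0},{"hand":0,"slide":[8.1,-18.8,-5],"yaw":0},{"hand":0,"slide":[8.1,-18.8,-5],"yaw":0},{"hand":0,"slide":[8.1,-18.8,-5],"yaw":0}]'
python3 -c "
from h import *
print(go([.4275,-.204,.111]),jaw())"
```

```text
time_s: 7.52
tcp_pos: [0.431, -0.2019, 0.1514]
ee_rot: [[-0.949, -0.315, 0.001], [-0.315, 0.949, -0.001], [-0.001, -0.001, -1.0]]
wrist_force: [0.2, -0.9, 0.7]
gripper_width: 1.001
[-0.35 -0.21 -4.04] 108.37892716938727
```

```bash
python3 -m inch '[{"hand":0,"slide":[-0.35,-0.2,-1],"yaw":0},{"hand":0,"slide":[-0.35,-0.2,-2.6],"yaw":0},{"hand":0,"slide":[-0.35,-0.2,-3.6],"yaw":0},{"hand":0,"slide":[-0.35,-0.2,-4],"yaw":0},{"hand":0,"slide":[-0.35,-0.2,-4],"yaw":0},{"hand":0.2,"slide":[-0.35,-0.2,-4],"yaw":0},{"hand":0.3,"slide":[-0.35,-0.2,-4],"yaw":0},{"hand":0.7,"slide":[-0.35,-0.2,-4],"yaw":0},{"hand":0.7,"slide":[-0.35,-0.2,-4],"yaw":0},{"hand":0.7,"slide":[-0.35,-0.2,-4],"yaw":0}]'
python3 -c "
from h import *
print(go([.494,-.04,.111+.008]),jaw())"
```

```text
time_s: 8.78
tcp_pos: [0.4265, -0.2038, 0.111]
ee_rot: [[-0.949, -0.315, 0.001], [-0.315, 0.949, -0.0], [-0.0, -0.0, -1.0]]
wrist_force: [-0.7, -0.8, 2.4]
gripper_width: 0.704
[ 6.75 16.38  0.8 ] 108.33139806099373
```

```bash
python3 -m inch '[{"hand":0.7,"slide":[0,0,0.8],"yaw":0},{"hand":0.7,"slide":[0,0,2.5],"yaw":0},{"hand":0.7,"slide":[0,0,5],"yaw":0},{"hand":0.7,"slide":[1,3,6],"yaw":0},{"hand":0.7,"slide":[3,7,6],"yaw":0},{"hand":0.7,"slide":[5,12,6],"yaw":0},{"hand":0.7,"slide":[6.8,16.4,6],"yaw":0},{"hand":0.7,"slide":[6.8,16.4,4],"yaw":0},{"hand":0.7,"slide":[6.8,16.4,3],"yaw":0},{"hand":0.7,"slide":[6.8,16.4,3],"yaw":0}]'
python3 - <<'E'
from h import *
print(go([.4945,-.04,.1195]),sense()['gripper_width'])
b=capture("side");t=capture("top")
x=np.hstack([cv2.resize(a,(400,400),interpolation=2) for a in(b[190:260,270:340],b[240:310,250:320])]);cv2.imwrite("pics/p3.png",x)
# predicted board-bottom outline given lid centre = tcp at z
p=sense()['tcp_pos'];q=proj("side",solid("round",.062,.062,p[2]-.069+.012,p[2]-.069+.012,[p[0],p[1],0]));q=(q-[270,190]+.5)*400/70-.5;print(q.min(0),q.max(0))
q=proj("side",solid("round",.056,.056,.05,.05,[.4945,-.04,0]));q=(q-[270,190]+.5)*400/70-.5;print(q.min(0),q.max(0))
E
```

```text
time_s: 10.02
tcp_pos: [0.4936, -0.0403, 0.1401]
ee_rot: [[-0.95, -0.314, -0.002], [-0.314, 0.95, -0.001], [0.002, 0.0, -1.0]]
wrist_force: [0.5, -0.3, -0.8]
gripper_width: 0.701
[ 0.09  0.03 -2.06] 0.7013833989225893
[112.39985229  98.8074536 ] [281.80792321 172.62829102]
[122.88888605 182.84993032] [273.30290091 252.48583261]
```

View pics/p3.png

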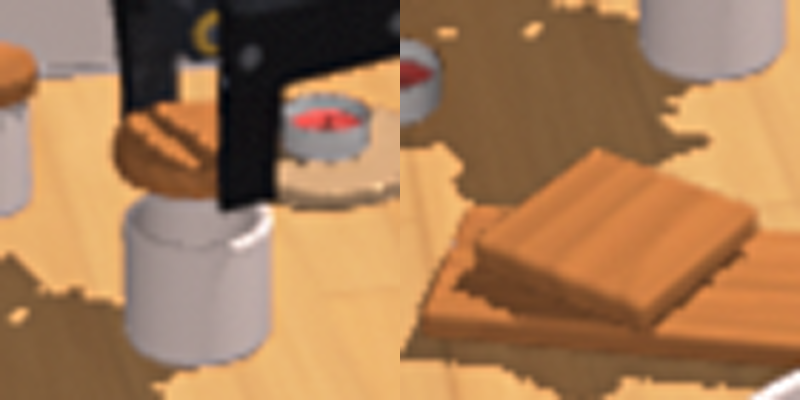

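```bash
python3 -m inch '[{"hand":0.7,"slide":[0.05,0,-1],"yaw":0},{"hand":0.7,"slide":[0.05,0,-1.6],"yaw":0},{"hand":0.7,"slide":[0.05,0,-1.9],"yaw":0},{"hand":0.7,"slide":[0.05,0,-2],"yaw":0},{"hand":0.7,"slide":[0.05,0,-2],"yaw":0}]'; python3 -m inch '[{"hand":0.25,"slide":[0,0,0],"yaw":0},{"hand":0.15,"slide":[0,0,0],"yaw":0},{"hand":0,"slide":[0,0,0],"yaw":0},{"hand":0,"slide":[0,0,0],"yaw":0},{"hand":0,"slide":[0,0,1],"yaw":0},{"hand":0,"slide":[0,0,4],"yaw":0},{"hand":0,"slide":[-2,2,7],"yaw":0},{"hand":0,"slide":[-7,4,8],"yaw":0},{"hand":0,"slide":[-12,6,8],"yaw":0},{"hand":0,"slide":[-12,6,8],"yaw":0}]'
python3 - <<'E'
from h import *
b=capture("side");t=capture("top");cv2.imwrite("pics/t3.png",t);cv2.imwrite("pics/s3.png",b)
x=np.hstack([cv2.resize(t[250:310,325:385],(400,400),interpolation=2),cv2.resize(t[225:285,265:325],(400,400),interpolation=2)])
y=np.hstack([cv2.resize(b[260:310,245:345],(400,200),interpolation=2),cv2.resize(b[210:260,250:350],(400,200),interpolation=2)])
cv2.imwrite("pics/p4.png",np.vstack([x,y]))
E
```

```text
time_s: 10.75
tcp_pos: [0.4949, -0.0397, 0.1208]
ee_rot: [[-0.949, -0.314, 0.0], [-0.314, 0.949, -0.0], [-0.0, -0.0, -1.0]]
wrist_force: [0.2, -0.5, -1.1]
gripper_width: 0.701
time_s: 12.0
tcp_pos: [0.3717, 0.0203, 0.2014]
ee_rot: [[-0.948, -0.317, 0.0], [-0.317, 0.948, 0.001], [-0.0, 0.001, -1.0]]
wrist_force: [0.2, -0.1, -0.5]
gripper_width: 1.0
```

View pics/p4.png

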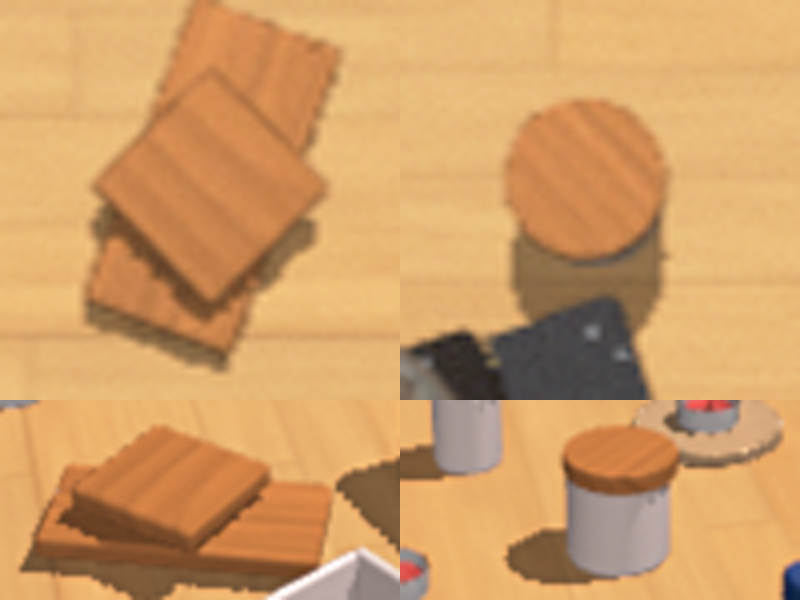

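Run:
```python
from h import *
k=400/60
f=lambda u,v,x0,y0,k:(x0+(u+.5)/k-.5,y0+(v+.5)/k-.5)
print("round",1000*ray("top",f(185,180,265,225,k),.062))
def show(n,c,z):
    c=ray(n,c,z)[:,:2]*1000;print(n,c.round(1).tolist(),"mean",c.mean(0),"edges",[ (round(float(np.hypot(*d)),1),round(float(np.degrees(np.arctan2(d[1],d[0]))),1)) for d in np.roll(c,-1,0)-c])
show("top",[f(*p,325,250,k) for p in((210,68),(93,187),(213,305),(328,187))],.036)
show("side",[f(*p,245,260,4) for p in((155,26),(75,88),(190,140),(270,68))],.036)
show("obl",[f(*p,325,250,k) for p in((193,-2),(86,295),(226,355),(342,48))],.018)
print(sense()["joints"],jaw(),sense()["tcp_pos"])
```

```text
round [[494.43278181 -40.54787876  62.        ]]
top [[476.4, -204.3], [430.2, -158.8], [385.1, -204.9], [430.5, -249.6]] mean [ 430.53315328 -204.37953779] edges [(64.8, 135.5), (64.5, -134.4), (63.7, -44.5), (64.5, 44.6)]
side [[430.0, -160.1], [386.8, -203.8], [430.3, -253.8], [475.6, -206.7]] mean [ 430.69943624 -206.0991405 ] edges [(61.4, -134.7), (66.3, -49.0), (65.4, 46.1), (65.2, 134.4)]Traceback (most recent call last):
  File "<stdin>", line 9, in <module>
  File "<stdin>", line 6, in show
  File "h.py", line 9, in ray
    c=CM[n];px=np.atleast_2d(px);d=np.c_[px,np.ones(len(px))]@np.linalg.inv(c["mtx"]).T*[1,-1,-1]@c["orientation"].T
      ~~^^^
KeyError: 'obl'
```

```bash
python3 -m inch '[{"hand":0,"slide":[0,-4,0],"yaw":0.1},{"hand":0,"slide":[1,-9,0],"yaw":0.2},{"hand":0,"slide":[3,-14,0],"yaw":0.3},{"hand":0,"slide":[5,-19,0],"yaw":0.4},{"hand":0,"slide":[5.9,-22.5,-1],"yaw":0.47},{"hand":0,"slide":[5.9,-22.5,-4],"yaw":0.47},{"hand":0,"slide":[5.9,-22.5,-7],"yaw":0.47},{"hand":0,"slide":[5.9,-22.5,-7],"yaw":0.47},{"hand":0,"slide":[5.9,-22.5,-7],"yaw":0.47}]'
python3 -c "
from h import *
print(go([.4305,-.205,.093]),135.3-jaw())"
```

```text
time_s: 13.22
tcp_pos: [0.435, -0.2054, 0.1315]
ee_rot: [[-0.704, -0.71, 0.001], [-0.71, 0.704, -0.001], [-0.001, -0.001, -1.0]]
wrist_force: [0.5, -0.5, 0.3]
gripper_width: 1.002
[-0.45  0.04 -3.85] 0.0492059542699792
```

```bash
python3 -m inch '[{"hand":0,"slide":[-0.45,0,-1],"yaw":0},{"hand":0,"slide":[-0.45,0,-2.6],"yaw":0},{"hand":0,"slide":[-0.45,0,-3.5],"yaw":0},{"hand":0,"slide":[-0.45,0,-3.85],"yaw":0},{"hand":0,"slide":[-0.45,0,-3.85],"yaw":0},{"hand":0.15,"slide":[-0.45,0,-3.85],"yaw":0},{"hand":0.25,"slide":[-0.45,0,-3.85],"yaw":0},{"hand":0.6,"slide":[-0.45,0,-3.85],"yaw":0},{"hand":0.6,"slide":[-0.45,0,-3.85],"yaw":0},{"hand":0.6,"slide":[-0.45,0,-3.85],"yaw":0}]'
python3 -c "
from h import *
print(go([.484,-.3328,.093+.008]),jaw(),np.radians(119.2-jaw()))"
```

```text
time_s: 14.48
tcp_pos: [0.4294, -0.2048, 0.0925]
ee_rot: [[-0.704, -0.71, 0.0], [-0.71, 0.704, -0.0], [-0.0, -0.0, -1.0]]
wrist_force: [-1.3, 0.5, 3.1]
gripper_width: 0.748
[  5.46 -12.8    0.85] 135.25725075210244 -0.28025189444252324
```

```bash
python3 -m inch '[{"hand":0.6,"slide":[0,0,0.8],"yaw":0},{"hand":0.6,"slide":[0,0,2.5],"yaw":0},{"hand":0.6,"slide":[0,0,5],"yaw":0},{"hand":0.6,"slide":[1,-3,7],"yaw":-0.08},{"hand":0.6,"slide":[3,-7,8],"yaw":-0.18},{"hand":0.6,"slide":[4.5,-11,8],"yaw":-0.28},{"hand":0.6,"slide":[5.4,-12.8,7],"yaw":-0.28},{"hand":0.6,"slide":[5.4,-12.8,5],"yaw":-0.28},{"hand":0.6,"slide":[5.4,-12.8,5],"yaw":-0.28},{"hand":0.6,"slide":[5.4,-12.8,5],"yaw":-0.28}]'
python3 - <<'E'
from h import *
print(go([.484,-.3328,.1187]),jaw(),sense()['gripper_width'])
b=capture("side");t=capture("top")
x=np.hstack([cv2.resize(a,(400,400),interpolation=2) for a in(b[270:360,290:380],b[240:330,240:330])]);cv2.imwrite("pics/p5.png",x)
p=sense()['tcp_pos']
k=400/90
for S in(solid("r",.066,.066,p[2]-.0565,p[2]-.0565,[.484,-.3328,np.radians(29)]),solid("r",.06,.06,.05,.05,[.484,-.3328,np.radians(29.)])):
    q=proj("side",S)[:4];print(((q-[290,270]+.5)*k-.5).round(0).tolist())
E
```

```text
time_s: 15.72
tcp_pos: [0.4835, -0.3328, 0.1429]
ee_rot: [[-0.873, -0.488, 0.0], [-0.488, 0.873, -0.0], [-0.0, -0.001, -1.0]]
wrist_force: [0.3, -0.2, -0.3]
gripper_width: 0.75
[ 0.05 -0.   -2.42] 119.24046233805505 0.7502981785327416
[[203.0, 29.0], [334.0, 108.0], [197.0, 186.0], [66.0, 98.0]]
[[200.0, 117.0], [317.0, 192.0], [194.0, 266.0], [79.0, 183.0]]
```

View pics/p5.png

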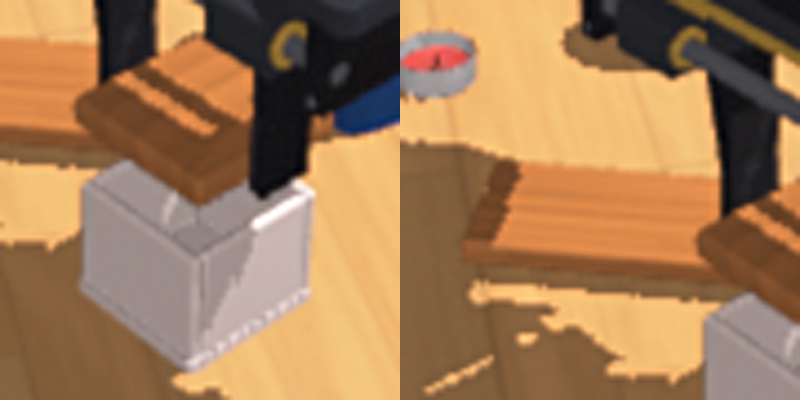

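```bash
python3 -m inch '[{"hand":0.6,"slide":[0.05,0,-1.2],"yaw":0},{"hand":0.6,"slide":[0.05,0,-1.9],"yaw":0},{"hand":0.6,"slide":[0.05,0,-2.25],"yaw":0},{"hand":0.6,"slide":[0.05,0,-2.35],"yaw":0},{"hand":0.6,"slide":[0.05,0,-2.35],"yaw":0}]'; python3 -m inch '[{"hand":0.2,"slide":[0,0,0],"yaw":0},{"hand":0.1,"slide":[0,0,0],"yaw":0},{"hand":0,"slide":[0,0,0],"yaw":0},{"hand":0,"slide":[0,0,0],"yaw":0},{"hand":0,"slide":[0,0,1],"yaw":0},{"hand":0,"slide":[0,0,4],"yaw":0},{"hand":0,"slide":[0,0,8],"yaw":0},{"hand":0,"slide":[-5,3,9],"yaw":0},{"hand":0,"slide":[-10,6,9],"yaw":0},{"hand":0,"slide":[-13,9,9],"yaw":0}]';python3 -m inch '[{"hand":0,"slide":[-1,6,0],"yaw":0},{"hand":0,"slide":[-1,12,0],"yaw":0},{"hand":0,"slide":[-1,18,0],"yaw":0},{"hand":0,"slide":[-1,22,0],"yaw":0},{"hand":0,"slide":[-1,22,0],"yaw":0}]'
python3 - <<'E'
from h import *
b=capture("side");t=capture("top");cv2.imwrite("pics/t4.png",t);cv2.imwrite("pics/s4.png",b)
x=np.hstack([cv2.resize(t[245:305,325:385],(400,400),interpolation=2),cv2.resize(t[225:285,375:435],(400,400),interpolation=2)])
y=np.hstack([cv2.resize(b[260:310,245:345],(400,200),interpolation=2),cv2.resize(b[300:350,290:390],(400,200),interpolation=2)])
cv2.imwrite("pics/p6.png",np.vstack([x,y]))
print(sense()['joints'],jaw(),sense()['tcp_pos'])
E
```

```text
time_s: 16.45
tcp_pos: [0.4839, -0.3328, 0.1188]
ee_rot: [[-0.873, -0.488, 0.0], [-0.488, 0.873, -0.0], [-0.0, -0.0, -1.0]]
wrist_force: [-0.9, -0.0, -0.6]
gripper_width: 0.752
time_s: 17.7
tcp_pos: [0.3516, -0.242, 0.2095]
ee_rot: [[-0.873, -0.487, 0.001], [-0.487, 0.873, -0.0], [-0.001, -0.0, -1.0]]
wrist_force: [0.7, 0.7, 0.4]
gripper_width: 1.002
time_s: 18.32
tcp_pos: [0.3442, -0.0207, 0.2098]
ee_rot: [[-0.87, -0.493, 0.003], [-0.493, 0.87, 0.001], [-0.003, -0.0, -1.0]]
wrist_force: [-0.6, 0.3, 0.7]
gripper_width: 1.001
[ 2.38789397e+01 -1.11392589e+00 -4.25941776e+01  5.05552660e-03
 -4.84593851e+01 -8.45890170e+01] 119.29326829605998 [ 0.34384561 -0.02255575  0.2092577 ]
```

View pics/p6.png

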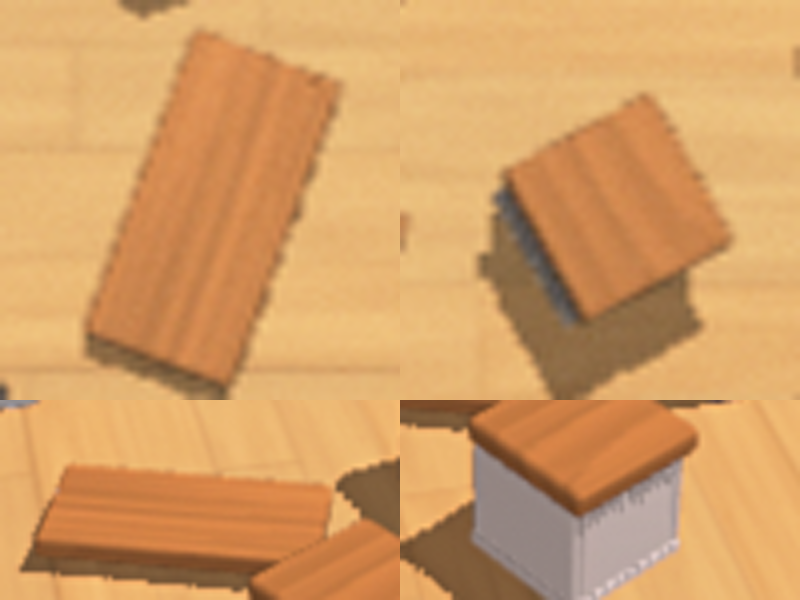

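Run:
```python
from h import *
k=400/60
f=lambda u,v,x0,y0,k:(x0+(u+.5)/k-.5,y0+(v+.5)/k-.5)
def show(n,c,z):
    c=ray(n,c,z)[:,:2]*1000;print(n,c.round(1).tolist(),"mean",c.mean(0),"edges",[ (round(float(np.hypot(*d)),1),round(float(np.degrees(np.arctan2(d[1],d[0]))),1)) for d in np.roll(c,-1,0)-c])
show("top",[f(*p,375,225,k) for p in((250,92),(105,177),(185,322),(333,240))],.062)
show("top",[f(*p,325,245,k) for p in((193,30),(340,85),(226,383),(87,330))],.018)
# silhouette of lid+dish in side: predicted left/right corners
s=lambda S:((proj("side",S)-[290,300]+.5)*4-.5).round(0)[:4].tolist()
for d in((.484,-.333),(.4835,-.331)):
  print(s(solid("r",.06,.06,.04,.04,[*d,np.radians(29)])),s(solid("r",.066,.066,.062,.062,[*d,np.radians(29)])))
# brown-mask fit of the seated square lid, and oblong
```

```text
top [[529.4, -345.3], [496.5, -289.3], [441.4, -319.0], [472.8, -375.9]] mean [ 485.00815746 -332.38943364] edges [(64.9, 120.4), (62.6, -151.8), (65.0, -61.1), (64.4, 28.4)]
top [[506.0, -199.2], [484.5, -256.9], [368.1, -211.3], [388.5, -157.3]] mean [ 436.79032315 -206.18133151] edges [(61.6, -110.4), (125.0, 158.6), (57.7, 69.4), (124.8, -19.6)]
[[180.0, 5.0], [284.0, 73.0], [174.0, 140.0], [71.0, 65.0]] [[181.0, -44.0], [297.0, 29.0], [175.0, 102.0], [60.0, 20.0]]
[[177.0, 3.0], [281.0, 70.0], [172.0, 137.0], [69.0, 62.0]] [[179.0, -46.0], [295.0, 26.0], [173.0, 98.0], [58.0, 18.0]]
```

```bash
python3 -m inch '[{"hand":0,"slide":[0,-4,0],"yaw":-0.17},{"hand":0,"slide":[2,-8,0],"yaw":-0.34},{"hand":0,"slide":[4,-12,0],"yaw":-0.51},{"hand":0,"slide":[6.5,-16,0],"yaw":-0.68},{"hand":0,"slide":[9.1,-18.5,-2],"yaw":-0.83},{"hand":0,"slide":[9.1,-18.5,-5],"yaw":-0.869},{"hand":0,"slide":[9.1,-18.5,-9],"yaw":-0.869},{"hand":0,"slide":[9.1,-18.5,-9],"yaw":-0.869},{"hand":0,"slide":[9.1,-18.5,-9],"yaw":-0.869}]'
python3 -c "
from h import *
print(go([.4368,-.2062,.0745]),69.5-jaw())"
```

```text
time_s: 19.55
tcp_pos: [0.4353, -0.2088, 0.1198]
ee_rot: [[-0.936, 0.352, 0.001], [0.352, 0.936, -0.001], [-0.002, -0.0, -1.0]]
wrist_force: [0.1, 0.1, 0.7]
gripper_width: 0.997
[ 0.15  0.26 -4.53] 0.13360136409200152
```

```bash
python3 -m inch '[{"hand":0,"slide":[0.15,0.25,-1],"yaw":0},{"hand":0,"slide":[0.15,0.25,-2.6],"yaw":0},{"hand":0,"slide":[0.15,0.25,-3.8],"yaw":0},{"hand":0,"slide":[0.15,0.25,-4.5],"yaw":0},{"hand":0,"slide":[0.15,0.25,-4.5],"yaw":0},{"hand":0.15,"slide":[0.15,0.25,-4.5],"yaw":0},{"hand":0.25,"slide":[0.15,0.25,-4.5],"yaw":0},{"hand":0.7,"slide":[0.15,0.25,-4.5],"yaw":0},{"hand":0.7,"slide":[0.15,0.25,-4.5],"yaw":0},{"hand":0.7,"slide":[0.15,0.25,-4.5],"yaw":0}]'
python3 -c "
from h import *
print(go([.4987,.2255,.074+.008]),jaw(),np.radians(86.1-jaw()))"
```

```text
time_s: 20.8
tcp_pos: [0.4364, -0.2053, 0.074]
ee_rot: [[-0.936, 0.351, 0.0], [0.351, 0.936, -0.0], [-0.0, -0.0, -1.0]]
wrist_force: [-0.8, 0.3, 1.6]
gripper_width: 0.708
[ 6.23 43.08  0.8 ] 69.42493242148859 0.29103483223758203
```

```bash
python3 -m inch '[{"hand":0.7,"slide":[0,0,0.8],"yaw":0},{"hand":0.7,"slide":[0,0,2.5],"yaw":0},{"hand":0.7,"slide":[0,0,5.5],"yaw":0},{"hand":0.7,"slide":[0,2,8.5],"yaw":0},{"hand":0.7,"slide":[-2,6,10],"yaw":0},{"hand":0.7,"slide":[-4,11,10],"yaw":0.05},{"hand":0.7,"slide":[-4,16,10],"yaw":0.1},{"hand":0.7,"slide":[-4,21,10],"yaw":0.15},{"hand":0.7,"slide":[-4,26,10],"yaw":0.2},{"hand":0.7,"slide":[-4,31,10],"yaw":0.25}]'
python3 -m inch '[{"hand":0.7,"slide":[1,4,0],"yaw":0.04},{"hand":0.7,"slide":[4,8,0],"yaw":0.04},{"hand":0.7,"slide":[7,10.5,0],"yaw":0.04},{"hand":0.7,"slide":[10.2,12,0],"yaw":0.04},{"hand":0.7,"slide":[10.2,12,-1],"yaw":0.04},{"hand":0.7,"slide":[10.2,12,-3],"yaw":0.04},{"hand":0.7,"slide":[10.2,12,-3],"yaw":0.04},{"hand":0.7,"slide":[10.2,12,-3],"yaw":0.04}]'
python3 - <<'E'
from h import *
print(go([.4987,.2255,.118]),np.radians(86.1-jaw()),sense()['gripper_width'])
t=capture("top");b=capture("side")
x=np.hstack([cv2.resize(b[150:220,240:340],(800,560),interpolation=2)]);cv2.imwrite("pics/p7.png",x)
def pr(S):return ((proj("side",S)-[240,150]+.5)*8-.5).round(0)[:4].tolist()
p=sense()['tcp_pos'];print(p,pr(solid("r",.128,.062,p[2]-.056,0,[*p[:2],np.radians(-3.9)])),pr(solid("r",.122,.056,.05,0,[.4987,.2255,np.radians(-3.9)])))
E
```

```text
time_s: 22.05
tcp_pos: [0.3959, 0.1063, 0.1742]
ee_rot: [[-0.994, 0.107, 0.001], [0.107, 0.994, 0.001], [-0.001, 0.001, -1.0]]
wrist_force: [1.2, -0.1, -0.2]
gripper_width: 0.71
time_s: 23.05
tcp_pos: [0.4981, 0.2245, 0.1443]
ee_rot: [[-0.998, 0.069, 0.0], [0.069, 0.998, 0.0], [-0.0, 0.0, -1.0]]
wrist_force: [0.5, 0.5, -0.6]
gripper_width: 0.711
[ 0.06  0.1  -2.63] 0.0010011511972307721 0.7107696134051463
[0.4984102  0.22481602 0.14470113] [[551.0, 103.0], [578.0, 168.0], [172.0, 188.0], [163.0, 120.0]] [[544.0, 215.0], [567.0, 278.0], [188.0, 298.0], [179.0, 233.0]]
```

View pics/p7.png

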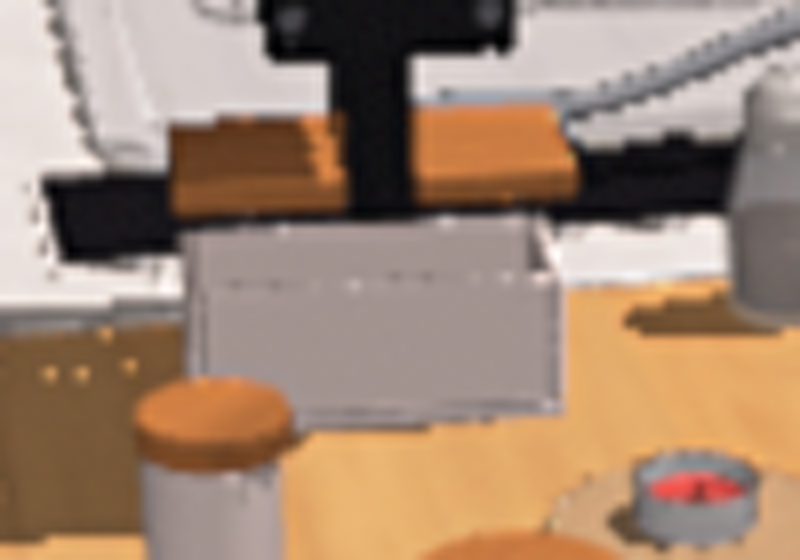

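```bash
python3 -m inch '[{"hand":0.7,"slide":[0,0.05,-1.2],"yaw":0},{"hand":0.7,"slide":[0,0.05,-2.1],"yaw":0},{"hand":0.7,"slide":[0,0.05,-2.5],"yaw":0},{"hand":0.7,"slide":[0,0.05,-2.6],"yaw":0},{"hand":0.7,"slide":[0,0.05,-2.6],"yaw":0}]'; python3 -m inch '[{"hand":0.25,"slide":[0,0,0],"yaw":0},{"hand":0.15,"slide":[0,0,0],"yaw":0},{"hand":0,"slide":[0,0,0],"yaw":0},{"hand":0,"slide":[0,0,0],"yaw":0},{"hand":0,"slide":[0,0,1],"yaw":0},{"hand":0,"slide":[0,0,4],"yaw":0},{"hand":0,"slide":[0,0,8],"yaw":0},{"hand":0,"slide":[-5,-3,9],"yaw":0},{"hand":0,"slide":[-10,-6,9],"yaw":0},{"hand":0,"slide":[-13,-9,9],"yaw":0}]';python3 -m inch '[{"hand":0,"slide":[-1,-6,0],"yaw":0},{"hand":0,"slide":[-1,-12,0],"yaw":0},{"hand":0,"slide":[-1,-18,0],"yaw":0},{"hand":0,"slide":[-1,-18,0],"yaw":0},{"hand":0,"slide":[-1,-18,0],"yaw":0}]'
python3 - <<'E'
from h import *
b=capture("side");t=capture("top");cv2.imwrite("pics/t5.png",t);cv2.imwrite("pics/s5.png",b)
x=np.hstack([cv2.resize(t[220:280,160:220],(400,400),interpolation=2),cv2.resize(t[225:285,375:435],(400,400),interpolation=2)])
y=np.hstack([cv2.resize(b[165:215,245:345],(400,200),interpolation=2),cv2.resize(b[300:350,290:390],(400,200),interpolation=2)])
cv2.imwrite("pics/p8.png",np.vstack([x,y]))
print(sense()['tcp_pos'])
E
```

```text
time_s: 23.78
tcp_pos: [0.498, 0.2249, 0.118]
ee_rot: [[-0.998, 0.069, -0.001], [0.069, 0.998, -0.001], [0.001, -0.001, -1.0]]
wrist_force: [-2.2, -0.9, 3.7]
gripper_width: 0.705
time_s: 25.02
tcp_pos: [0.3664, 0.134, 0.2084]
ee_rot: [[-0.998, 0.068, 0.001], [0.068, 0.998, 0.001], [-0.001, 0.001, -1.0]]
wrist_force: [0.5, -0.7, -0.6]
gripper_width: 1.003
time_s: 25.65
tcp_pos: [0.3585, -0.0449, 0.2083]
ee_rot: [[-0.998, 0.07, 0.001], [0.07, 0.998, 0.0], [-0.001, 0.001, -1.0]]
wrist_force: [-0.6, -0.2, -0.1]
gripper_width: 1.005
[ 0.35866338 -0.04384957  0.20810549]
```

View pics/p8.png

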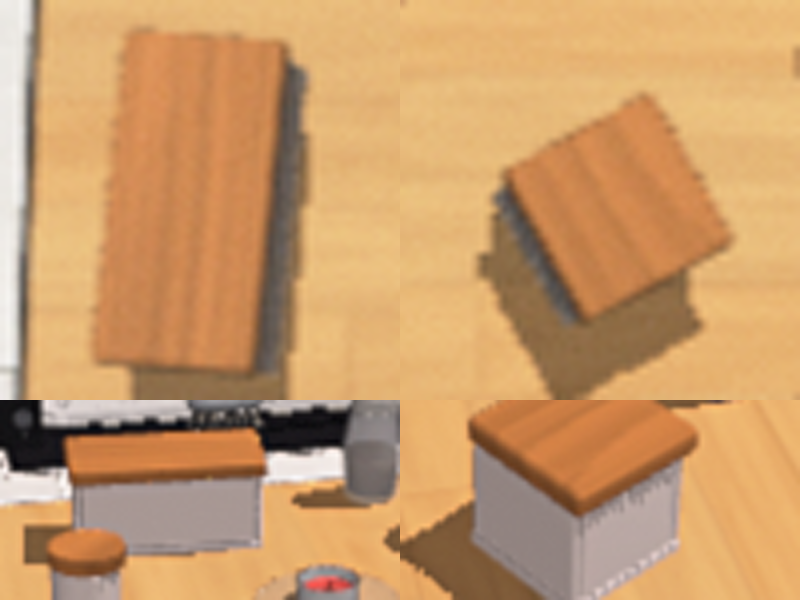

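Run:
```python
from h import *
k=400/60
f=lambda u,v,x0,y0,k:(x0+(u+.5)/k-.5,y0+(v+.5)/k-.5)
c=ray("top",[f(*p,160,220,k) for p in((126,30),(287,42),(254,373),(95,360))],.062)[:,:2]*1000
print(c.mean(0),np.degrees(np.arctan2(*((c[0]+c[1])-(c[2]+c[3]))[::-1])))
for n,bx in(("top",((335,195,50,45),(165,180,25,25))),("side",((340,240,60,60),(325,155,25,38)))):
    a,b=cv2.imread(f"pics/{n}0.png"),cv2.imread(f"pics/{n[0]}5.png")
    for x,y,w,h in bx:
        A,B=[cv2.cvtColor(i[y:y+h,x:x+w],6).astype(np.float32) for i in(a,b)]
        print(n,cv2.phaseCorrelate(A,B),np.abs(A-B).mean())
```

```text
[498.40952766 222.7310088 ] -3.6400312043689067
top ((-0.05763044925284433, 0.5280675807750832), 0.9991401799519857) 2.1666667
top ((0.4523952957402866, 0.5538336019941941), 0.9722122283935547) 4.5488
side ((-0.0026755498082344786, -0.045639884702602274), 0.9848516413900588) 4.4438887
side ((0.42705146036534103, 0.03616737554215632), 1.0142246751785278) 6.041053
```

```bash
python3 -c "
from station import *
print(finish_job())"
```

```text
the job is handed in; nothing more can be done
None
```

I took the pile apart from the top (small round, large round, square, oblong). Each lid was lifted straight up and set on its own dish. The job was handed in at about 26 s with the arm clear and the gripper open. It gives no verdict, so what follows is from my own checks.

**Seating:** In the pictures taken after each placing, all four lids look flat on their rims.

| Lid | Offset from dish centre | Note |
|---|---|---|
| Small round | about 1–1.5 mm (top camera) | the side camera gave 3 mm |
| Large round | under 1 mm | top camera only |
| Square | about 1–2 mm, mainly in +x | both cameras show this offset; turn matches within about 1° |
| Oblong | 0.7 or 2.5 mm | turn matches within 0.3° |

**Where checks disagreed:** For the oblong lid, comparing it directly with the dish's rim gave 0.7 mm, and the silhouette fit of the dish gave 2.5 mm. For the square lid, the side camera put the offset larger than the top camera did. I left the square lid as it was, since the calibration is only good to about 2 mm.

**Other things in the scene:** The tea tin and salt mill show no movement: image shifts between the first and last pictures are at most about 0.5 pixel. The red disc was not handled. Wrist forces read after each move were all below 5 N.

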